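# Seat a rest post in its spring-plunger holder

### The arm

A 6-joint arm with a two-finger parallel gripper is mounted at the origin on a cart in front of the work surface, level with it; the furniture and walls round the work are solid. World frame = base frame: x ahead of the robot, y to its left, z up, the work surface at z = 0. Lengths are in m, angles in rad, forces in N, time in s.
With the tool pointing down it reaches from about 0.325 to 1 m from the base axis. Payload 5.1 kg.
Tool frame: the origin (TCP) lies at the centre of the arm's flange, where the gripper is bolted on; the fingertips stand 173 mm ahead of it and the grasp point (between the pads) lies 155 mm ahead of it; z points along the fingers, y is the line along which they close (so a half turn about z gives the same grasp; the last joint's range is limited). The gripper opens to 85 mm and grips with 20 to 120 N. Pads are 22 mm wide; open, the fingers measure 114 mm over their backs; the gripper's body (76 mm by 85 mm) begins 54 mm behind the grasp point. The pads swing forward as they close: fully open they stand 13 mm farther back than shut.
Start: joints at [-1.203, 0.124, 1.65, -0, 1.367, -0.083], TCP at [0.283, -0.585, 0.405] pointing down, gripper open.
Joint ranges: [-2.61, 2.61], [-1.02, 2.33], [0.03, 2.71], [-1.35, 4.49], [0.32, 2.68], [-2.91, 2.91]. Speed limits (rad/s): [2.57, 2.57, 3.14, 3.14, 3.14, 3.14].

### API

Orientations are given as a rotation vector (axis times angle).
In Python, from station import get_state, eyes, workorder, finder gives the robot as it stands.
- The arm moves only by the tool step_arm, never from a script. Its arguments are lists of equal length, an entry for each row: "linear": the shift along the world's x, y, z in mm, a list of three; "spin": the turn about the world's z in degrees; "fingers": the closure in counts, from 0 (fully open) to 255 (shut). In form: {"linear": [[x, y, z], ...], "spin": [spin, ...], "fingers": [fingers, ...]}. A call has 1 to 20 rows; each row is the pose to reach, as a shift and turn from the pose commanded when the call began; what a row does not reach only later rows make up. A row lasts 1/8 s, in which the tool goes at most 62.5 mm and 10.7 degrees, less where a joint would pass 70% of its speed; a pose out of reach is approached as far as the arm can. A call with a gripper value outside its range is refused whole. The fingers move at their own pace and stop on an object; the grip force is fixed at half the most. Time passes only in rows, so rows that repeat a pose let the fingers close. It gives the time, the measured TCP pose, the force, the opening and the grip force at its end, in the units of the state.
- get_state(): the state, without advancing time (a new reading comes with each control period).
- eyes.snapshot(name): name is "scene" or "top" or "wrist"; returns a dict with "frame" (420x560x3 uint8, red, green, blue), "range_z" (420x560 float32, m along the optical axis (not along the pixel's ray), 0 where there is no reading), "fx", "fy", "cx", "cy" (pixels), "T" (4x4, takes a point from camera to world coordinates); the wrist camera has in their place "hand_eye" (4x4, takes a point from camera to tool coordinates, whose origin is the TCP and whose axes are the flange's). Camera axes: x right, y down, z forward; pixel columns grow to the right and rows downward; lengths in m; the calibration is good to about 2 mm. A picture is of the moment at which its call begins: read the wrist's pose just before it.
- workorder.finish_job(): hands the job in; it is judged then, once.
Trained networks look in a picture, given as the dict that the camera call returned (one of the last four; its "shot" number tells which), for a name from the list of things; names that differ only in an ending like _2 or _b are one class to them, and where a whole thing is asked for, a point or a joint stands for the part that bears it (a point fixed in the world has none). Each returns a list of dicts, best first, with "confidence" (0 to 1); they miss things now and then, are a little off and sometimes report something else, mostly with a low value. They report only what shows in the picture. A call takes as long as a camera call. They do not tell look-alikes from the thing itself.
- finder.search_frame(picture, query): "point" ([column, row] in pixels, amid what is visible of it).
- finder.spot_point(picture, query): "point" ([column, row] in pixels: a listed point, or the origin of a listed thing).
The state is a dict: "time": time; "joint_pos": joint angles; "joint_velocities": joint speeds; "joint_torque": joint torques, N m; "ee_pos": TCP position; "orientation": TCP orientation; "contact_force": force on the tool from outside, world axes, zero at the start; "torque": the same for the moment, N m; "grip_width": finger opening in m; "grip_force": force on a finger pad.
Only numpy, scipy, OpenCV 4.12 (cv2) and the standard library are available. Lean on these libraries where they do the work, as an engineer would, in place of code of your own. Each camera call takes 0.05 s, during which the arm holds its last target. There are 200 camera calls.

### The job

Take the work-rest post with the red knob out of the wooden rack and slide it, nose down, into the bore of the aluminium post holder, past the side spring plunger, until it stands on the hidden height stop inside. Push gently, feel for the stop and push no further once you meet it (it is damaged by more than 20 N), then let go of the post so that it stays there, upright and gripped by the plunger. Leave the blue post, the mixing cup and the spring clamp as they are.

Things in the scene. Friction and masses are not known exactly. Their poses are not given: they have to be found in the camera images.
- red_post: the post to seat, upright in either of the rack's holes, 0.15 to 0.31 kg, 140 mm long. Origin at the centre of its nose (bottom), z up the post. From the nose: steel rod of 16 mm diameter, 100 mm long (first 6 mm taper from 9 mm), collar of 34 mm diameter at 100 to 106 mm, round red knob of 22 mm diameter at 106 to 140 mm (grip here)
- red_post_knob (a point): point on the red post's axis, 126 mm above its nose: the height to grip; fingertips 19 mm past it just clear the collar
- blue_post: same post with a blue knob, in the rack's other hole; stays there. Origin at its nose
- rack: wooden rack, fixed, 156 x 62 mm, 42 mm high, origin at the centre of its underside; two 19 mm holes at x = -40 and +40 mm of its own frame, floors 8 mm above the bench. The posts stand on these floors
- holder: aluminium post holder, fixed: block 54 x 54 x 84 mm high on a 96 x 64 mm flange; origin at the centre of its underside, z up. Upright through bore of 18.5 mm diameter on its z axis, 3 mm entry chamfer. A spring plunger (brass, black knob) sticks out of its -y side to 67 mm from the axis, 60 mm above the underside
- bore_mouth (a point): centre of the bore's mouth, 84 mm above the holder's underside, on the bore axis
- plunger (a joint): spring plunger, m: 0 = its 10 mm ball nose stands 6 mm into the bore, 60 mm above the underside; grows as it is pushed back (3 to 5 mm with a post beside it). Its spring presses with 5 to 7 N, so riding over it and sliding past it already take some newtons of push before the stop is met; it then holds the post by friction
- height_stop: height stop in the bore; this origin is its fixed foot, 0.5 mm above the holder's underside. Its rubber pad, on which the nose shall stand, is screwed to a height that differs each time and is not measured: 8 to 42 mm above the holder's underside, always below the plunger (42 to 76 mm below the mouth). The pad gives 1 mm per 10 N, at most 2.5 mm, and is slow: press at 10 mm/s or less
- mixing_cup: white plastic cup, 64 mm across, 60 mm high, origin at the centre of its underside; bystander
- spring_clamp: black spring clamp lying on the bench, 86 x 143 x 26 mm; bystander
Not all that is in view belongs to the job. What is shaped like the red_post but yellow is not meant.

How it is judged:
On the way, in this order (a step that is already met when the one before it is completed fails the run):
1. the red post has been lifted clear of the rack (z of red_post in the frame of rack above 0.05 m), for 0.1 s.
2. the post's nose is in the bore below the plunger, with the plunger pushed back (horizontal distance between red_post and bore_mouth below 0.004 m and z of red_post in the frame of holder below 0.054 m and value of joint plunger above 0.0015 m), for 0.1 s.
At the end, for the whole second after the job is handed in: the red post stands in the holder's bore with its nose resting on the height stop (contact over 0.3 N), within 4 mm of the bore axis, upright within 0.1 rad, the plunger pushed back at least 1.5 mm by it, and at rest (contact force between red_post and height_stop above 0.3 N and horizontal distance between red_post and bore_mouth below 0.004 m and z of red_post in the frame of holder below 0.045 m and angle between red_post's own z axis and vertical below 0.1 rad and value of joint plunger above 0.0015 m and linear speed of red_post below 0.01 m/s); the robot touches nothing.
It fails at once if the post is pressed on the height stop with more than 20 N (contact force between red_post and height_stop above 20 N).
It fails at once if the blue post is moved more than 15 mm (distance of blue_post from where it was at the start of the episode above 0.015 m).
It fails at once if the mixing cup is moved more than 15 mm (distance of mixing_cup from where it was at the start of the episode above 0.015 m).
It fails at once if the spring clamp is moved more than 15 mm (distance of spring_clamp from where it was at the start of the episode above 0.015 m).
It also fails if it takes over 54 s, if anything falls off the work surface, if the arm or the gripper's body presses on something with over 40 N, if the wrist force passes 120 N, or if a joint passes its speed limit or range.

## Working session

There is one attempt and no reset: what is moved stays moved. The work goes in short steps, Python scripts to look and compute and a tool call to move; the robot and the scene stay as the last step left them, time stands still between calls to the robot, and variables do not carry over. Pictures are saved under pics/ and viewed, at most 10 in all, crops included, and the job is handed in when it is done.

Besides the shell and the picture viewer there is one more tool, called as name(argument=value, ...), one argument or row to a line, values as JSON. step_arm: Moves the arm, as the interface text tells. Its arguments: {"type":"object","properties":{"linear":{"type":"array","items":{"type":"array","items":{"type":"number"}}},"spin":{"type":"array","items":{"type":"number"}},"fingers":{"type":"array","items":{"type":"number"}}},"required":["linear","spin","fingers"]}

```bash
mkdir -p pics; cat > h.py <<'E'
import numpy as np, cv2
from scipy.spatial.transform import Rotation as R
from station import get_state, eyes, workorder, finder
def snap(n):
    s=get_state(); p=eyes.snapshot(n)
    if 'T' in p: T=np.array(p['T'])
    else:
        W=np.eye(4);W[:3,:3]=R.from_rotvec(s['orientation']).as_matrix();W[:3,3]=s['ee_pos'];T=W@np.array(p['hand_eye'])
    return p,T
def save(p,f): cv2.imwrite('pics/'+f,p['frame'][:,:,::-1])
def cloud(p,T):
    z=p['range_z'];v,u=np.mgrid[:z.shape[0],:z.shape[1]]
    P=np.stack([(u-p['cx'])/p['fx']*z,(v-p['cy'])/p['fy']*z,z],-1)@T[:3,:3].T+T[:3,3]
    P[z==0]=np.nan
    return P
def ray(p,T,uv,h):
    d=T[:3,:3]@np.array([(uv[0]-p['cx'])/p['fx'],(uv[1]-p['cy'])/p['fy'],1]);return T[:3,3]+d*(h-T[2,3])/d[2]
E
cat > a.py <<'E'
from h import *
for n in ['top','scene']:
    p,T=snap(n);save(p,n+'1.png');P=cloud(p,T);print(n,T[:3,3].round(2),T[:3,2].round(2))
    for q in ['red_post','red_post_knob','blue_post','bore_mouth','holder','plunger','rack','mixing_cup','spring_clamp']:
        for f in ([finder.search_frame] if q!='bore_mouth' else [])+[finder.spot_point]:
            try: r=f(p,q)
            except Exception as e: print(q,e);continue
            for d in r[:3]:
                u,v=np.round(d['point']).astype(int); print(q,f.__name__,round(d['confidence'],2),u,v,P[min(max(v,0),419),min(max(u,0),559)].round(3), ray(p,T,(u,v),0.084).round(3) if q=='bore_mouth' else '')
E
python3 a.py
```

```text
top [0.49 0.08 1.25] [ 0.12 -0.03 -0.99]
red_post call 0.74 263 248 [0.546 0.073 0.021] 
red_post call 0.51 159 270 [0.492 0.285 0.149] 
red_post call 0.48 213 222 [0.593 0.179 0.138] 
red_post call 0.64 216 223 [0.595 0.175 0.104] 
red_post call 0.62 227 154 [0.766 0.161 0.021] 
red_post call 0.51 169 272 [0.488 0.283 0.042] 
red_post_knob call 0.75 214 219 [0.6   0.177 0.14 ] 
red_post_knob call 0.7 159 274 [0.484 0.286 0.145] 
red_post_knob call 0.77 156 272 [0.488 0.292 0.147] 
red_post_knob call 0.48 214 218 [0.602 0.177 0.141] 
blue_post call 0.57 263 252 [0.537 0.073 0.019] 
blue_post call 0.56 163 230 [0.574 0.28  0.15 ] 
blue_post call 0.57 171 235 [0.572 0.282 0.039] 
bore_mouth call 0.78 263 252 [0.537 0.073 0.019] [0.534 0.073 0.084]
bore_mouth call 0.23 262 252 [0.537 0.075 0.023] [0.534 0.075 0.084]
holder call 0.68 261 249 [0.544 0.077 0.024] 
holder call 0.87 261 252 [0.535 0.077 0.077] 
plunger call 0.41 291 252 [0.536 0.011 0.07 ] 
plunger it knows: blue_post, bore_mouth, height_stop, holder, mixing_cup, rack, red_post, red_post_knob, spring_clamp
rack call 0.83 173
[... 896 characters left out ...]
.9 237 310 [0.548 0.314 0.034] 
bore_mouth call 0.63 293 225 [0.544 0.058 0.086] [0.545 0.055 0.084]
holder call 0.92 294 247 [0.524 0.095 0.055] 
holder call 0.97 294 261 [0.519 0.102 0.022] 
plunger it knows: blue_post, bore_mouth, height_stop, holder, mixing_cup, rack, red_post, red_post_knob, spring_clamp
rack call 0.75 252 312 [0.515 0.313 0.042] 
rack call 0.92 250 319 [0.517 0.318 0.027] 
mixing_cup call 0.68 194 237 [0.739 0.172 0.061] 
mixing_cup call 0.45 293 249 [0.525 0.098 0.05 ] 
mixing_cup call 0.86 191 252 [0.748 0.175 0.017] 
spring_clamp call 0.92 302 192 [nan nan nan] 
spring_clamp call 0.68 238 270 [0.556 0.292 0.114] 
spring_clamp call 0.53 300 200 [ 0.63  -0.194  0.001]
```

```bash
python3 -c "
import cv2,numpy as np
a=cv2.imread('pics/top1.png');b=cv2.imread('pics/scene1.png')
A=cv2.resize(a[120:320,130:400],(800,592));cv2.imwrite('pics/topc.png',A)
B=cv2.resize(b[160:360,160:420],(780,600));cv2.imwrite('pics/scc.png',B)"
```

```text
(no output)
```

View pics/topc.png

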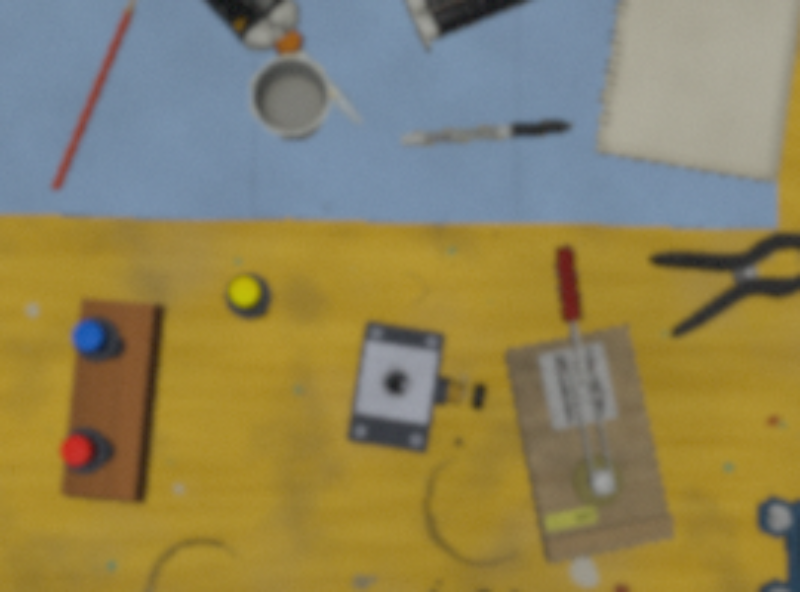

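View pics/scc.png

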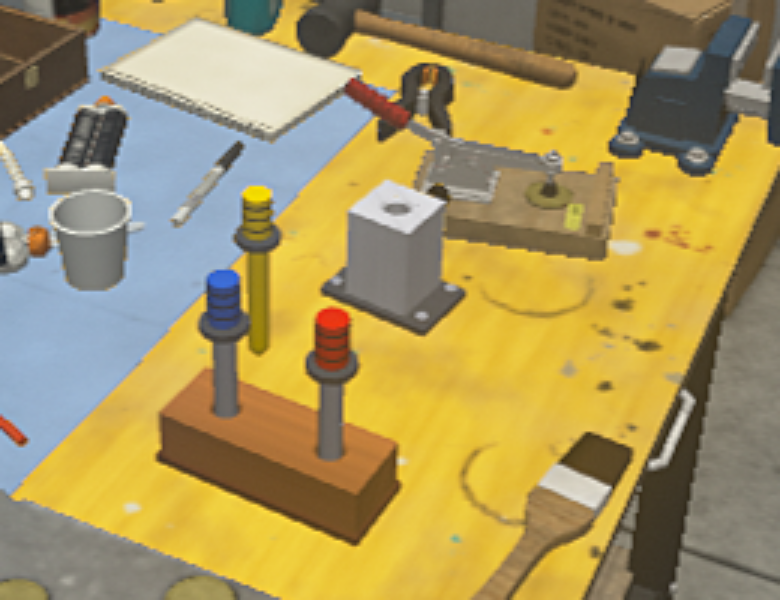

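The top crop shows the red knob at about (78,450), the blue at (90,337), a loose yellow look-alike at (245,293) and the bore at (397,382), with the plunger to its right (-y). The scene view agrees. Next I'll check the tool yaw and the hand-eye, then move above the holder.

```bash
cat > b.py <<'E'
from h import *
s=get_state();print(s['time'],s['ee_pos'],R.from_rotvec(s['orientation']).as_matrix().round(3).tolist(),s['contact_force'],s['grip_width'])
p,T=snap('wrist');print(np.array(p['hand_eye']).round(3).tolist(),p['fx'])
p,T=snap('top');P=cloud(p,T)
f=cv2.cvtColor(p['frame'],cv2.COLOR_RGB2HSV);h,sa,v=cv2.split(f)
red=((h<8)|(h>172))&(sa>150)&(P[...,2]>.11)&(P[...,2]<.17)
blue=(h>100)&(h<125)&(sa>120)&(P[...,2]>.11)
for n,m in (('red',red),('blue',blue)):
    q=P[m];print(n,m.sum(),np.nanmedian(q,0).round(4),np.nanmin(q,0).round(3),np.nanmax(q,0).round(3))
m=(P[...,2]>.075)&(P[...,2]<.092)&(abs(P[...,0]-.535)<.05)&(abs(P[...,1]-.075)<.05)
q=P[m];print('holder top',m.sum(),q.mean(0).round(4),cv2.minAreaRect(q[:,:2].astype(np.float32)*1000))
E
python3 b.py
```

```text
1.7 [ 0.28315081 -0.58507282  0.4047222 ] [[0.9, 0.436, 0.0], [0.436, -0.9, 0.0], [0.0, 0.0, -1.0]] [-0.37841916 -0.80397263  0.11835266] 0.08564923457764873
[[0.001, -0.962, -0.274, 0.07], [1.0, 0.001, 0.001, 0.002], [-0.001, -0.274, 0.962, 0.031], [0.0, 0.0, 0.0, 1.0]] 349.27981053329705
red 824 [ 0.993  -0.3176  0.1401] [ 0.477 -0.355  0.11 ] [1.034 0.304 0.152]
blue 184 [0.5586 0.2791 0.1258] [ 0.311 -0.315  0.11 ] [0.578 0.297 0.153]
holder top 549 [0.5423 0.0729 0.0834] ((542.4927978515625, 72.904052734375), (53.77826690673828, 53.94667434692383), 81.3516616821289)
```

step_arm(
  linear=[
    [0,0,50],
    [40,100,50],
    [256,658,50],
    [256,658,50],
    [256,658,50],
    [256,658,50],
    [256,658,50],
    [256,658,50],
    [256,658,50],
    [256,658,50],
    [256,658,50],
    [256,658,50],
    [256,658,20],
    [256,658,0],
    [256,658,0],
    [256,658,0],
  ],
  spin=[0,0,-10,-20,-31,-31,-31,-31,-31,-31,-31,-31,-31,-31,-31,-31],
  fingers=[0,0,0,0,0,0,0,0,0,0,0,0,0,0,0,0],
)

```text
time: 3.8
ee_pos: [0.5392, 0.0719, 0.4056]
orientation: [3.138, -0.144, 0.002]
contact_force: [0.4, 0.9, -0.2]
grip_width: 0.0852
grip_force: 0.0
```

```bash
cat > c.py <<'E'
from h import *
p,T=snap('wrist');save(p,'wh.png');P=cloud(p,T)
m=(abs(P[...,2]-.084)<.008)&(abs(P[...,0]-.54)<.06)&(abs(P[...,1]-.073)<.06)
q=P[m];print('top',m.sum(),np.median(q,0).round(4),cv2.minAreaRect(q[:,:2].astype(np.float32)*1000))
for d in finder.spot_point(p,'bore_mouth')[:2]: print(d, ray(p,T,d['point'],.084).round(4))
# bore: dark blob within top
g=cv2.cvtColor(p['frame'],cv2.COLOR_RGB2GRAY)
u,v=np.array(finder.spot_point(p,'bore_mouth')[0]['point']).astype(int);w=45
c=cv2.GaussianBlur(g[v-w:v+w,u-w:u+w],(5,5),1);
th=cv2.threshold(c,0,255,cv2.THRESH_BINARY_INV+cv2.THRESH_OTSU)[1]
for k in cv2.findContours(th,cv2.RETR_LIST,cv2.CHAIN_APPROX_NONE)[0]:
    if cv2.contourArea(k)>60:
        e=cv2.fitEllipse(k);ce=np.array(e[0])+[u-w,v-w];print(e,ce,ray(p,T,ce,.084).round(4))
E
python3 c.py
```

```text
top 3659 [0.545  0.0686 0.0837] ((543.463134765625, 68.62163543701172), (54.10693359375, 54.47746276855469), 81.89415740966797)
{'point': [288.4, 188.5], 'confidence': 0.83} [0.5438 0.0655 0.084 ]
((40.87413787841797, 45.55411911010742), (19.148618698120117, 21.146648406982422), 143.47987365722656) [283.87413788 188.55411911] [0.5441 0.0694 0.084 ]
((80.80289459228516, 42.53436279296875), (15.12911605834961, 25.769351959228516), 4.993309497833252) [323.80289459 185.53436279] [0.5436 0.0353 0.084 ]
((46.287193298339844, 7.043116092681885), (15.5587739944458, 81.31842041015625), 91.48582458496094) [289.2871933  150.04311609] [0.5761 0.062  0.084 ]
```

View pics/wh.png

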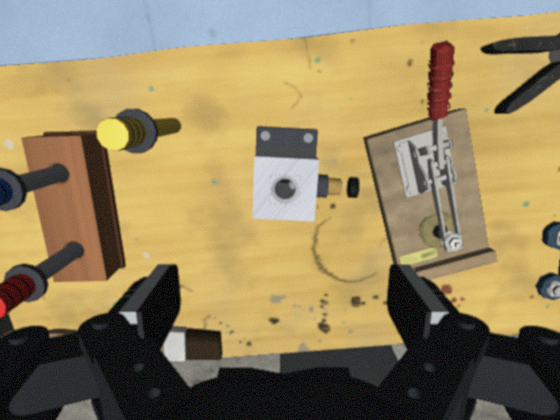

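The wrist picture shows the bore at (285,188) in the bright block, which is clear of other things. The red post is at the left edge near (20,285). I'll go above the red post next.

step_arm(
  linear=[
    [-55,218,0],
    [-55,218,0],
    [-55,218,0],
    [-55,218,0],
    [-55,218,0],
    [-55,218,0],
  ],
  spin=[0,0,0,0,0,0],
  fingers=[0,0,0,0,0,0],
)

```text
time: 4.7
ee_pos: [0.4844, 0.2904, 0.4053]
orientation: [-3.138, 0.142, -0.001]
contact_force: [0.6, -0.2, -0.4]
grip_width: 0.0855
grip_force: 0.0
```

```bash
cat > d.py <<'E'
from h import *
s=get_state();p,T=snap('wrist');save(p,'wr.png');P=cloud(p,T)
h,sa,v=cv2.split(cv2.cvtColor(p['frame'],cv2.COLOR_RGB2HSV))
m=((h<8)|(h>172))&(sa>130)&(P[...,2]>.135)&(P[...,2]<.16)&(abs(P[...,0]-.486)<.05)&(abs(P[...,1]-.288)<.05)
q=P[m];print(s['ee_pos'],m.sum(),np.median(q,0).round(4),q.min(0).round(3),q.max(0).round(3))
print('circle',cv2.minEnclosingCircle(q[:,:2].astype(np.float32)*1000))
# collar below
m=(abs(P[...,2]-.113)<.006)&(abs(P[...,0]-.486)<.04)&(abs(P[...,1]-.288)<.04)
q=P[m];print('collar',m.sum(),q.min(0).round(3),q.max(0).round(3),cv2.minEnclosingCircle(q[:,:2].astype(np.float32)*1000))
for d in finder.spot_point(p,'red_post_knob')[:2]: print(d, ray(p,T,d['point'],.134).round(4))
E
python3 d.py
```

```text
[0.48441836 0.2904067  0.40530094] 807 [0.4916 0.2908 0.1475] [0.48  0.28  0.136] [0.501 0.302 0.15 ]
circle ((490.5564270019531, 291.13470458984375), 10.860255241394043)
collar 627 [0.478 0.274 0.108] [0.507 0.307 0.119] ((490.1694641113281, 290.9977722167969), 16.9232120513916)
{'point': [278.2, 198.7], 'confidence': 0.82} [0.4935 0.2917 0.134 ]
{'point': [437.9, 15.5], 'confidence': 0.68} [0.6011 0.1822 0.134 ]
```

View pics/wr.png

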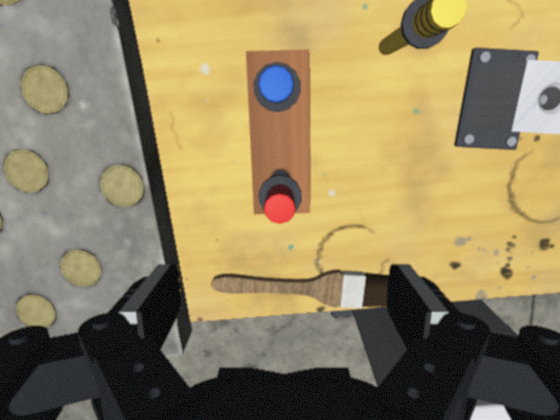

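The red post stands at the centre, with its knob top at (280,208). It measures (0.490, 0.291), and the knob-top height and the knob and collar radii match the given sizes. I'll descend and grip.

step_arm(
  linear=[
    [6,1,0],
    [6,1,-50],
    [6,1,-90],
    [6,1,-114],
    [6,1,-114],
    [6,1,-114],
    [6,1,-114],
    [6,1,-114],
    [6,1,-114],
    [6,1,-114],
    [6,1,-114],
    [6,1,-114],
    [6,1,-114],
    [6,1,-114],
  ],
  spin=[0,0,0,0,0,0,0,0,0,0,0,0,0,0],
  fingers=[0,0,0,0,0,255,255,255,255,255,255,255,255,255],
)

```text
time: 6.55
ee_pos: [0.4906, 0.2921, 0.2919]
orientation: [-3.137, 0.142, -0.003]
contact_force: [-0.3, 0.4, 5.4]
grip_width: 0.0202
grip_force: 58.8
```

Gripped at about 20 mm, which suits the knob. I'll lift straight up and take it near the bore.

step_arm(
  linear=[
    [0,0,10],
    [0,0,40],
    [0,0,80],
    [0,0,120],
    [0,0,130],
    [0,0,130],
    [20,-80,130],
    [40,-160,130],
    [53,-223,130],
    [53,-223,130],
    [53,-223,130],
    [53,-223,130],
    [53,-223,130],
  ],
  spin=[0,0,0,0,0,0,0,0,0,0,0,0,0],
  fingers=[255,255,255,255,255,255,255,255,255,255,255,255,255],
)

```text
time: 8.18
ee_pos: [0.5428, 0.07, 0.4196]
orientation: [-3.138, 0.139, 0.003]
contact_force: [-0.6, 0.0, -2.2]
grip_width: 0.0204
grip_force: 59.8
```

```bash
cat > e.py <<'E'
from h import *
import sys
s=get_state();print(s['ee_pos'],s['contact_force'],s['grip_width'])
for n in ('wrist','top','scene'):
    p,T=snap(n);save(p,n+sys.argv[1]+'.png');P=cloud(p,T)
    m=(abs(P[...,2]-.084)<.006)&(abs(P[...,0]-.543)<.06)&(abs(P[...,1]-.07)<.06)
    q=P[m];print(n,'top',m.sum(),np.median(q,0).round(4),cv2.minAreaRect(q[:,:2].astype(np.float32)*1000) if len(q) else '')
    for lo,hi in ((.10,.125),(.125,.15),(.15,.175),(.175,.205)):
        m=(P[...,2]>lo)&(P[...,2]<hi)&(abs(P[...,0]-.543)<.03)&(abs(P[...,1]-.07)<.03);q=P[m]
        if len(q)>5: print(lo,m.sum(),q.min(0).round(4),q.max(0).round(4),q.mean(0).round(4))
    for d in finder.spot_point(p,'red_post')[:2]: print('nose',d['point'],d['confidence'],ray(p,T,d['point'],s['ee_pos'][2]-.2835).round(4))
    for d in finder.spot_point(p,'bore_mouth')[:1]: print('bore',d['point'],d['confidence'],ray(p,T,d['point'],.084).round(4))
E
python3 e.py 2; python3 -c "
import cv2,numpy as np
a=cv2.imread('pics/wrist2.png')[60:300,140:420];b=cv2.imread('pics/scene2.png')[110:290,220:360]
cv2.imwrite('pics/w2.png',np.hstack([cv2.resize(a,(440,377)),cv2.resize(b,(293,377))]))"
```

```text
[0.54284955 0.06996857 0.41959827] [-0.59661106  0.03928612 -2.20062855] 0.020438012980050192
wrist top 2927 [0.5489 0.0676 0.0836] ((543.5665283203125, 68.53533935546875), (54.046329498291016, 54.296600341796875), 81.8135757446289)
0.125 59 [0.5431 0.0607 0.1405] [0.5497 0.0757 0.1499] [0.5479 0.0681 0.1459]
0.15 217 [0.5427 0.0606 0.1501] [0.5499 0.076  0.1749] [0.5479 0.0679 0.1633]
0.175 377 [0.543  0.0606 0.1751] [0.5499 0.0761 0.2049] [0.5481 0.0679 0.1909]
nose [279.9, 203.7] 0.68 [0.5441 0.0708 0.1361]
nose [181.0, 123.7] 0.64 [0.6083 0.1348 0.1361]
bore [281.6, 186.2] 0.73 [0.5459 0.0696 0.084 ]
top top 5 [0.513  0.0527 0.0847] ((513.9219970703125, 52.8851432800293), (2.198499917984009, 4.465407848358154), 2.2027432918548584)
nose [216.7, 228.2] 0.76 [0.5806 0.1709 0.1361]
nose [375.3, 218.6] 0.27 [ 0.6064 -0.1638  0.1361]
bore [260.2, 250.0] 0.67 [0.5387 0.079  0.084 ]
scene top 370 [0.5393 0.0721 0.0841] ((540.8350219726562, 69.12135314941406), (59.210594177246094, 56.75138854980469), 82.14717102050781)
0.125 27 [0.5311 0.0695 0.137 ] [0.5453 0.0787 0.1494] [0.5371 0.0736 0.1449]
0.15 73 [0.5313 0.0648 0.1501] [0.5473 0.0793 0.1749] [0.5374 0.0742 0.1634]
0.175 90 [0.5304 0.0654 0.1753] [0.5464 0.0812 0.2049] [0.5373 0.0739 0.19  ]
nose [247.2, 278.6] 0.91 [0.5152 0.3317 0.1361]
nose [292.4, 210.1] 0.76 [0.54   0.0751 0.1361]
bore [290.8, 225.2] 0.62 [0.5494 0.058  0.084 ]
```

View pics/w2.png

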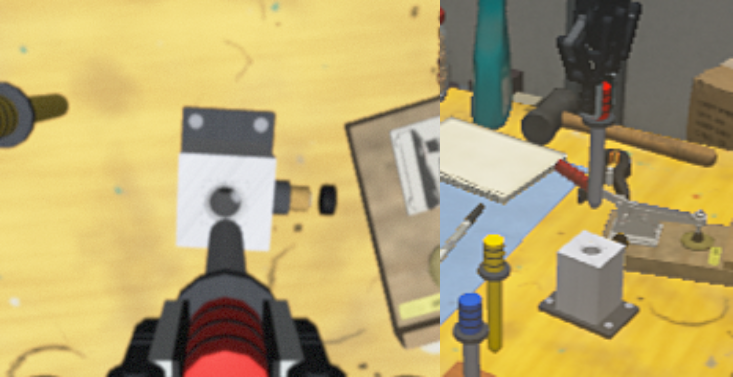

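The rod hangs just in front of the bore (bore at about (225,200) in the left view) and is aligned in y. It needs about +2 mm in x. Before inserting, I'll put the wrist camera straight above the bore to read the pad depth.

step_arm(
  linear=[
    [-30,3,0],
    [-69,7,0],
    [-69,7,0],
    [-69,7,0],
    [-69,7,0],
  ],
  spin=[0,0,0,0,0],
  fingers=[255,255,255,255,255],
)

```text
time: 9.25
ee_pos: [0.4748, 0.0758, 0.421]
orientation: [-3.138, 0.142, -0.001]
contact_force: [-0.4, -0.3, -2.7]
grip_width: 0.0202
grip_force: 59.8
```

```bash
cat > f.py <<'E'
from h import *
for i in range(2):
    p,T=snap('wrist');P=cloud(p,T)
    m=(np.hypot(P[...,0]-.5437,P[...,1]-.0687)<.012)&(P[...,2]<.078);q=P[m]
    print(T[:3,3].round(4),m.sum(),np.histogram(q[:,2],bins=np.arange(0,.084,.004)))
    mm=(np.hypot(P[...,0]-.5437,P[...,1]-.0687)<.007)&(P[...,2]<.046);print(np.median(P[mm],0) if mm.sum() else 0,mm.sum(), np.percentile(P[mm][:,2],[5,25,50,75,95]).round(4) if mm.sum() else '')
save(p,'bore.png')
m=(abs(P[...,2]-.084)<.006)&(abs(P[...,0]-.543)<.06)&(abs(P[...,1]-.07)<.06);print(cv2.minAreaRect(P[m][:,:2].astype(np.float32)*1000))
v,u=np.nonzero(m);c=p['frame'][v.min():v.max(),u.min():u.max(),::-1];cv2.imwrite('pics/borec.png',cv2.resize(c,(400,400),interpolation=cv2.INTER_CUBIC))
E
python3 f.py
```

```text
[0.5449 0.0681 0.3901] 367 (array([  0,  33,  25,   7,  13, 150,   4,   5,   3,   4,   4,  11,  10,
         4,   7,  33,  32,   9,   8,   5]), array([0.   , 0.004, 0.008, 0.012, 0.016, 0.02 , 0.024, 0.028, 0.032,
       0.036, 0.04 , 0.044, 0.048, 0.052, 0.056, 0.06 , 0.064, 0.068,
       0.072, 0.076, 0.08 ]))
[0.54407767 0.06939206 0.0211462 ] 135 [0.02   0.0208 0.0211 0.0217 0.0227]
[0.5448 0.0681 0.3899] 366 (array([  0,  28,  32,   4,  18, 145,   5,   5,   2,   8,   3,  10,   5,
         8,   6,  45,  24,   3,   8,   7]), array([0.   , 0.004, 0.008, 0.012, 0.016, 0.02 , 0.024, 0.028, 0.032,
       0.036, 0.04 , 0.044, 0.048, 0.052, 0.056, 0.06 , 0.064, 0.068,
       0.072, 0.076, 0.08 ]))
[0.54405575 0.0692982  0.02115593] 135 [0.0199 0.0208 0.0212 0.0217 0.0225]
((543.4051513671875, 68.68274688720703), (54.03953170776367, 54.07790756225586), 81.74285125732422)
```

View pics/borec.png

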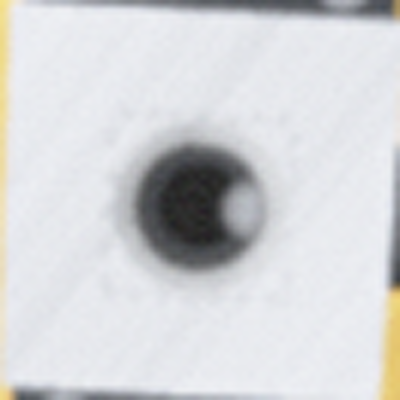

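The camera reads the pad at about 21 mm above the underside: 135 pixels within 2.5 mm, inside the 8–42 mm range. The plunger's ball shows on the right at (240,210). I'll go back over the bore and lower to just above the mouth.

step_arm(
  linear=[
    [35,-3,0],
    [70,-6,0],
    [70,-6,0],
    [70,-6,0],
    [70,-6,-20],
    [70,-6,-40],
    [70,-6,-48],
    [70,-6,-51],
    [70,-6,-54],
    [70,-6,-57],
    [70,-6,-60],
    [70,-6,-62],
    [70,-6,-62],
    [70,-6,-62],
  ],
  spin=[0,0,0,0,0,0,0,0,0,0,0,0,0,0],
  fingers=[255,255,255,255,255,255,255,255,255,255,255,255,255,255],
)

```text
time: 11.1
ee_pos: [0.5442, 0.0699, 0.3588]
orientation: [-3.138, 0.142, -0.0]
contact_force: [0.8, -0.4, -3.0]
grip_width: 0.0205
grip_force: 59.8
```

Inside the mouth with no side force. Now past the plunger.

step_arm(
  linear=[
    [0,0,-1.5],
    [0,0,-3],
    [0,0,-4.5],
    [0,0,-6],
    [0,0,-7.5],
    [0,0,-9],
    [0,0,-10.5],
    [0,0,-12],
    [0,0,-13.5],
    [0,0,-15],
    [0,0,-16.5],
    [0,0,-18],
    [0,0,-19.5],
    [0,0,-21],
    [0,0,-22.5],
    [0,0,-24],
    [0,0,-24],
    [0,0,-24],
  ],
  spin=[0,0,0,0,0,0,0,0,0,0,0,0,0,0,0,0,0,0],
  fingers=[255,255,255,255,255,255,255,255,255,255,255,255,255,255,255,255,255,255],
)

```text
time: 13.35
ee_pos: [0.5439, 0.0702, 0.3334]
orientation: [-3.137, 0.142, 0.002]
contact_force: [1.2, 5.2, -1.7]
grip_width: 0.02
grip_force: 60.2
```

The plunger is pressing sideways (+5 N in y). Now down to about 5 mm above the expected pad.

step_arm(
  linear=[
    [0,0,-1.25],
    [0,0,-2.5],
    [0,0,-3.75],
    [0,0,-5],
    [0,0,-6.25],
    [0,0,-7.5],
    [0,0,-8.75],
    [0,0,-10],
    [0,0,-11.25],
    [0,0,-12.5],
    [0,0,-13.75],
    [0,0,-15],
    [0,0,-16.25],
    [0,0,-17.5],
    [0,0,-18.75],
    [0,0,-20],
    [0,0,-21.25],
    [0,0,-22.5],
    [0,0,-22.5],
    [0,0,-22.5],
  ],
  spin=[0,0,0,0,0,0,0,0,0,0,0,0,0,0,0,0,0,0,0,0],
  fingers=[255,255,255,255,255,255,255,255,255,255,255,255,255,255,255,255,255,255,255,255],
)

```text
time: 15.85
ee_pos: [0.5439, 0.0702, 0.3111]
orientation: [-3.138, 0.142, 0.002]
contact_force: [1.6, 6.8, -1.5]
grip_width: 0.0205
grip_force: 60.4
```

step_arm(
  linear=[
    [0,0,-1],
    [0,0,-2],
    [0,0,-2],
  ],
  spin=[0,0,0],
  fingers=[255,255,255],
)

```text
time: 16.23
ee_pos: [0.5439, 0.0702, 0.3092]
orientation: [-3.138, 0.142, 0.002]
contact_force: [1.3, 5.3, -0.4]
grip_width: 0.0201
grip_force: 60.5
```

step_arm(
  linear=[
    [0,0,-1],
    [0,0,-1],
  ],
  spin=[0,0],
  fingers=[255,255],
)

```text
time: 16.48
ee_pos: [0.5439, 0.0702, 0.3083]
orientation: [-3.138, 0.142, 0.002]
contact_force: [0.8, 5.3, -0.8]
grip_width: 0.0206
grip_force: 60.5
```

step_arm(
  linear=[
    [0,0,-1],
    [0,0,-1],
  ],
  spin=[0,0],
  fingers=[255,255],
)

```text
time: 16.73
ee_pos: [0.5439, 0.0702, 0.3073]
orientation: [-3.138, 0.142, 0.002]
contact_force: [1.0, 5.0, -0.7]
grip_width: 0.0204
grip_force: 60.5
```

step_arm(
  linear=[
    [0,0,-1],
    [0,0,-1],
  ],
  spin=[0,0],
  fingers=[255,255],
)

```text
time: 16.98
ee_pos: [0.5439, 0.0702, 0.3062]
orientation: [-3.138, 0.142, 0.002]
contact_force: [1.6, 5.4, -0.1]
grip_width: 0.0204
grip_force: 60.5
```

step_arm(
  linear=[
    [0,0,-1],
    [0,0,-1],
  ],
  spin=[0,0],
  fingers=[255,255],
)

```text
time: 17.23
ee_pos: [0.544, 0.0702, 0.3054]
orientation: [-3.138, 0.142, 0.001]
contact_force: [0.5, 5.4, -1.1]
grip_width: 0.0202
grip_force: 60.5
```

step_arm(
  linear=[
    [0,0,-1],
    [0,0,-1],
  ],
  spin=[0,0],
  fingers=[255,255],
)

```text
time: 17.48
ee_pos: [0.5442, 0.0702, 0.3052]
orientation: [-3.138, 0.142, 0.0]
contact_force: [0.1, 6.1, 3.1]
grip_width: 0.0203
grip_force: 60.8
```

Force is rising, so it has touched. I'll hold and read.

step_arm(
  linear=[
    [0,0,0],
    [0,0,0],
  ],
  spin=[0,0],
  fingers=[255,255],
)

```text
time: 17.73
ee_pos: [0.5441, 0.0702, 0.3052]
orientation: [-3.138, 0.142, 0.0]
contact_force: [0.8, 5.2, 2.4]
grip_width: 0.0201
grip_force: 60.8
```

step_arm(
  linear=[
    [0,0,-0.3],
    [0,0,-0.6],
    [0,0,-0.6],
    [0,0,-0.6],
  ],
  spin=[0,0,0,0],
  fingers=[255,255,255,255],
)

```text
time: 18.23
ee_pos: [0.5443, 0.0702, 0.3051]
orientation: [-3.138, 0.142, -0.0]
contact_force: [0.4, 5.4, 4.5]
grip_width: 0.0203
grip_force: 60.9
```

The stop is met at about 5.5 N, at the depth the camera gave. I'll release and withdraw straight up.

step_arm(
  linear=[
    [0,0,0],
    [0,0,0],
    [0,0,0],
    [0,0,0],
    [0,0,0],
    [0,0,0],
    [0,0,0],
    [0,0,0],
    [0,0,20],
    [0,0,50],
    [0,0,90],
    [0,0,120],
    [0,0,120],
    [0,0,120],
  ],
  spin=[0,0,0,0,0,0,0,0,0,0,0,0,0,0],
  fingers=[0,0,0,0,0,0,0,0,0,0,0,0,0,0],
)

```text
time: 19.98
ee_pos: [0.5439, 0.0699, 0.4246]
orientation: [3.138, -0.142, -0.0]
contact_force: [-0.1, 0.3, -0.2]
grip_width: 0.0856
grip_force: 0.0
```

```bash
cat > g.py <<'E'
from h import *
s=get_state();print(s['contact_force'],s['grip_width'])
p,T=snap('wrist');save(p,'end.png');P=cloud(p,T)
h,sa,v=cv2.split(cv2.cvtColor(p['frame'],cv2.COLOR_RGB2HSV))
m=((h<8)|(h>172))&(sa>130)&(abs(P[...,0]-.544)<.03)&(abs(P[...,1]-.069)<.03)
q=P[m];print(m.sum(),np.percentile(q[:,2],[5,50,98]).round(4))
t=q[q[:,2]>q[:,2].max()-.006];print('knob top',cv2.minEnclosingCircle(t[:,:2].astype(np.float32)*1000))
q=P[(abs(P[...,2]-.125)<.005)&(abs(P[...,0]-.544)<.03)&(abs(P[...,1]-.069)<.03)];print('collar',len(q),cv2.minEnclosingCircle(q[:,:2].astype(np.float32)*1000),np.median(q[:,2]))
E
python3 g.py
```

```text
[-0.11255812  0.31893826 -0.16820376] 0.08559436898381954
905 [0.1443 0.1609 0.3381]
knob top ((561.8812255859375, 66.95599365234375), 27.434757232666016)
collar 584 ((543.8128051757812, 69.9262924194336), 16.844423294067383) 0.12698469518317604
```

View pics/end.png

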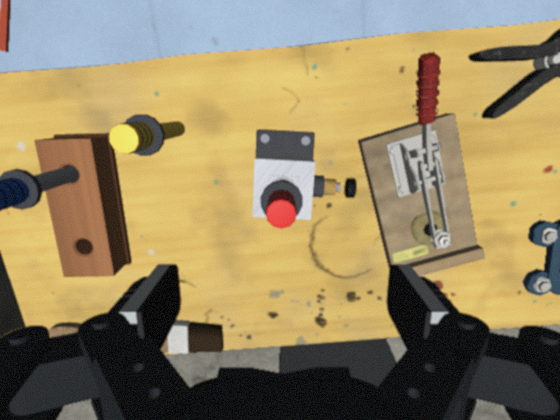

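The red knob at (281,210) stands upright in the holder. Its top at 161 mm puts the nose at 21 mm, on the pad, and nothing else has moved. I'll hand it in.

```bash
python3 -c "
from station import workorder
print(workorder.finish_job())"
```

```text
the job is handed in; nothing more can be done
None
```

The red post stands upright in the holder with its nose on the height stop (about 21 mm up, pressed to roughly 5.5 N) and the gripper clear; the job is handed in, but it returned no verdict.

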